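Charge the mill tub from the grinding-ball hopper

ROBOT

A 6-joint arm with a two-finger parallel gripper is mounted at the origin on the work surface. World frame = base frame: x ahead of the robot, y to its left, z up, the work surface at z = 0. Lengths are in m, angles in rad, forces in N, time in s.
With the tool pointing down it reaches from about 0.275 to 0.85 m from the base axis. Payload 5.2 kg.
Tool frame: the origin (TCP) lies midway between the tips of the shut fingers; the grasp point (between the pads) lies 19 mm behind it; z points along the fingers, y is the direction in which the jaws open and shut (so a half turn about z gives the same grasp; the last joint's range is limited). The gripper opens to 85 mm and grips with 20 to 120 N. Pads are 22 mm wide; open, the fingers measure 114 mm over their backs; the gripper's body (76 mm by 85 mm) begins 54 mm behind the grasp point. The pads swing forward as they close: fully open they stand 13 mm farther back than shut.
Start: joints at [-1.496, 0.259, 1.535, -0, 1.348, -0.203], TCP at [0.151, -0.529, 0.231] pointing down, gripper open.
Joint ranges: [-3.14, 3.14], [-0.91, 2.08], [0.19, 2.58], [-1.22, 4.36], [0.22, 2.71], [-3.12, 3.12]. Speed limits (rad/s): [2.57, 2.57, 3.14, 3.14, 3.14, 3.14].

INTERFACE

Orientations are given as a unit quaternion [x, y, z, w].
In Python, from rig import robot gives the robot as it stands. The module is installed in compiled form; this text tells all that it offers.
- The arm moves only by the tool drive_tool, never from a script. Its argument "plan" is a list of rows, each a list of 3 entries, a list of its own where there are three numbers: the turn, a rotation vector about the tool's x, y, z in rad, then the shift along the tool's x, y, z in m, then the opening in per cent of the stroke, from 0 (shut) to 100 (fully open). A call has 1 to 20 rows; each row is the pose to reach, as a shift and turn from the pose commanded when the call began, along the tool's axes at that moment; what a row does not reach only later rows make up. A row lasts 1/10 s, in which the tool goes at most 50 mm and 8.59 degrees, less where a joint would pass 70% of its speed; a pose out of reach is approached as far as the arm can. A call with a gripper value outside its range is refused whole. The fingers move at their own pace and stop on an object; the grip force is fixed at half the most. Time passes only in rows, so rows that repeat a pose let the fingers close. It gives the time, the measured TCP pose, the force and the opening at its end, in the units of the state.
- robot.sense(): the state, without advancing time (a new reading comes with each control period).
- robot.grab_frame(name): name is "scene" or "side" or "wrist"; returns (picture, depth): 480x640x3 uint8, red, green, blue; 480x640 float32, m along the optical axis (not along the pixel's ray), 0 where there is no reading.
- robot.calibration(name): a dict with "camera_matrix" (3x3 intrinsics, pixels), "R" (3x3) and "t" (3): a world point X has camera coordinates R X + t; the wrist camera has in their place "mount" (4x4, takes a point from camera to tool coordinates, whose origin is the TCP and whose axes are the flange's). Camera axes: x right, y down, z forward; pixel columns grow to the right and rows downward; lengths in m; the calibration is good to about 2 mm. A picture is of the moment at which its call begins: read the wrist's pose just before it. calibration takes no time and is no camera call.
- robot.finish_job(): hands the job in, once; it reports no verdict.
The state is a dict: "time": time; "joint_pos": joint angles; "qd": joint speeds; "joint_efforts": joint torques, N m; "tool_pos": TCP position; "eef_rot": TCP orientation; "wrist_force": force on the tool from outside, world axes, zero at the start; "moment": the same for the moment, N m; "width": finger opening in m.
Only numpy, scipy, OpenCV 4.12 (cv2) and the standard library are available. Lean on these libraries where they do the work, as an engineer would, in place of code of your own. Each camera call takes 0.05 s, during which the arm holds its last target.

TASK

First draw the slide gate of the grinding-ball chute all the way out to its end stop, so that the front ball rolls down into the tub, and leave it open. Then clear the two balls jammed side by side at the throat by nudging one of them back up the hopper, so that all three balls end up in the tub. Do not lift the balls out of the chute, and leave the pottery, jar, kiln post and brush around it where they are.

Things in the scene. Friction and masses are not known exactly. Their poses are not given: they have to be found in the camera images.
- rig: Fixed steel chute on green legs, open-topped. Origin on the table below it; z up, y uphill along the trough (away from the tub), x across it, away from the gate's handle. The floor slopes 10 deg down to -y, up to a closed upper end at y = 0.205, z = 0.148. Walls 4 mm thick stand 42 mm off the floor. Nothing stands over the hopper or beside the gate's grip.
- gate_slide (a joint): How far the gate is drawn, m: starts at 0 to 0.012 (shut); 0.090 is the end stop. It slides level along the rig's -x with about 4 N of friction and stays where it is left.
- gate_grip (a point): Centre of the gate's wooden grip: an upright block 30 mm (rig x) by 18 mm (rig y) by 64 mm tall, on a 5 mm thick, 20 mm high flat bar from its +x face. Shut, it is at rig x = -0.100, y = -0.090, z = 0.136. The hood, 124 mm above, covers it and fouls a vertical gripper: lean the tool 35 to 45 deg, to point down and along rig +x.
- throat (a point): Middle of the chute floor at the throat (rig x = 0, y = 0.020, z = 0.116). Uphill the hopper is 123 mm wide inside; in its last 20 mm it funnels at 45 deg into the chute, 84 mm wide inside.
- mouth (a point): Middle of the chute floor at its open lower end, over the tub (rig x = 0, y = -0.125, z = 0.090).
- hood_edge (a point): Middle of the lower edge, on the handle side, of the flat green hood over the gate (rig x = -0.130, y = -0.090, z = 0.260). The hood is 4 mm thick (14 mm lips), runs 210 mm from here along rig +x and 50 mm either side in y, on two 12 mm posts at rig x = 0.073. A 50 x 56 mm window in it shows the grip from above.
- ball_front_center (a point): Centre of the front white porcelain grinding ball, 60 mm diameter, about 0.27 kg, resting on the closed gate under the hood; rolls freely when the gate is drawn.
- ball_near_center (a point): Centre of the jammed ball on the handle side (rig x = -0.031, y = 0.044, z = 0.150), 60 mm, about 0.27 kg. It and ball_far wedge each other in the funnel. If one is pushed about 60 mm uphill the other rolls out, and the pushed one follows when let go. Uphill and downhill of it there is free space for fingers.
- ball_far_center (a point): Centre of the other jammed ball (rig x = +0.031, y = 0.044, z = 0.150), same size and mass; either may be nudged.
- tub: Fixed open grey plastic tub, 200 x 200 mm, 78 mm high, walls 5 mm, below the chute mouth. Origin at the centre of its underside, axes parallel to the rig's.
- kiln_post: Bystander, to be left alone: standing terracotta kiln prop, 44 mm across, 100 mm tall. Origin under its centre.
- bisque_bowl: Bystander, to be left alone: terracotta bowl 140 mm across, 60 mm high. Origin under its centre.
- glazed_mug: Bystander, to be left alone: blue glazed mug 84 mm across, 95 mm high. Origin under its centre.
- oxide_jar: Bystander, to be left alone: jar 72 mm across, 110 mm high. Origin under its centre.
- glaze_brush: Bystander, to be left alone: brush 190 mm long lying on the table. Origin under its centre.
- vase: Bystander, to be left alone: white vase 150 mm tall, 100 mm across at its widest. Origin under its centre.

How it is judged:
By the outcome, as a careful person would: the job done as asked, in the order asked, and still so for the second after the job is handed in, with the robot touching nothing.
It also fails if it takes over 51 s, if anything falls off the work surface, if the arm or the gripper's body presses on something with over 40 N, if the wrist force passes 120 N, or if a joint passes its speed limit or range.

## Working session

There is one attempt and no reset: what is moved stays moved. The work goes in short steps, Python scripts to look and compute and a tool call to move; the robot and the scene stay as the last step left them, time stands still between calls to the robot, and variables do not carry over. Pictures are saved under pics/ and viewed, and the job is handed in when it is done.

Besides the shell and the picture viewer there is one more tool, called after "Request:" as name([rows], argument=value, ...), one row to a line, values as JSON. drive_tool: Moves the arm, as the interface text tells. Its arguments: {"type":"object","properties":{"plan":{"type":"array"}},"required":["plan"]}

```bash
mkdir -p pics; python3 - <<'E'
from rig import robot
import cv2,numpy as np
print(robot.sense())
for n in ["scene","side","wrist"]:
    p,d=robot.grab_frame(n); cv2.imwrite(f"pics/{n}0.png",p[:,:,::-1]); np.save(f"pics/{n}0.npy",d); print(n,robot.calibration(n))
E
```

```text
{'time': 0.0, 'joint_pos': array([-1.49578675e+00,  2.59360485e-01,  1.53607365e+00, -1.43348210e-05,
        1.34799855e+00, -2.02796976e-01]), 'qd': array([ 1.64881864e-03, -4.16561970e-04, -1.77014300e-04, -6.90762669e-05,
       -2.88109401e-04, -3.74633300e-04]), 'joint_efforts': array([ 6.20543983e-05, -4.46033263e+01, -2.90569925e+01, -2.78945126e-04,
        1.17617214e-02, -1.68049553e-05]), 'tool_pos': array([ 0.15081515, -0.52837503,  0.23046907]), 'eef_rot': array([ 9.90367802e-01,  1.38458552e-01,  5.17685389e-05, -9.18582323e-04]), 'wrist_force': array([0.22684187, 0.23701353, 0.69196048]), 'moment': array([ 0.05742651,  0.0063931 , -0.016619  ]), 'width': 0.08537105338767755}
scene {'camera_matrix': array([[512.42913409,   0.        , 325.36563875],
       [  0.        , 512.42913409, 231.160972  ],
       [  0.        ,   0.        ,   1.        ]]), 'R': array([[-0.41778531,  0.90853551,  0.00432023],
       [ 0.49413865,  0.23121226, -0.83807391],
       [-0.7624188 , -0.34800018, -0.54553959]]), 't': array([ 0.20091043, -0.1247484 ,  1.77465311])}
side {'camera_mat
[... 191 characters left out ...]
6354997, -0.00145985],
       [-0.74275604,  0.20718684, -0.63670015],
       [ 0.61379488, -0.16924854, -0.7711101 ]]), 't': array([0.1540394 , 0.50416732, 1.32171413])}
wrist {'camera_matrix': array([[334.17607513,   0.        , 323.18224308],
       [  0.        , 334.17607513, 245.39250904],
       [  0.        ,   0.        ,   1.        ]]), 'mount': array([[-1.13565006e-03, -9.65735451e-01, -2.59526009e-01,
         6.64476342e-02],
       [ 9.99999223e-01, -9.63280243e-04, -7.91347660e-04,
         5.54954241e-04],
       [ 5.14236212e-04, -2.59526706e-01,  9.65735794e-01,
        -1.42836315e-01],
       [ 0.00000000e+00,  0.00000000e+00,  0.00000000e+00,
         1.00000000e+00]])}
```

View pics/scene0.png

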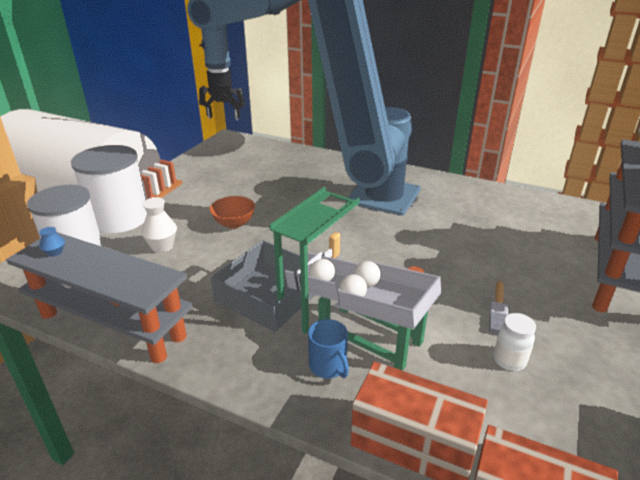

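View pics/side0.png

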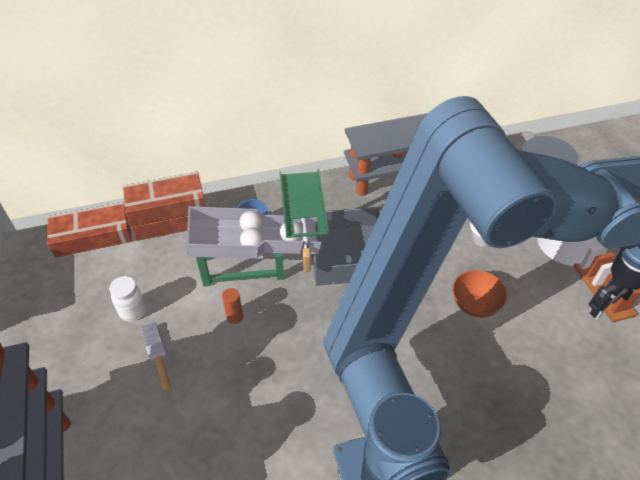

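View pics/wrist0.png

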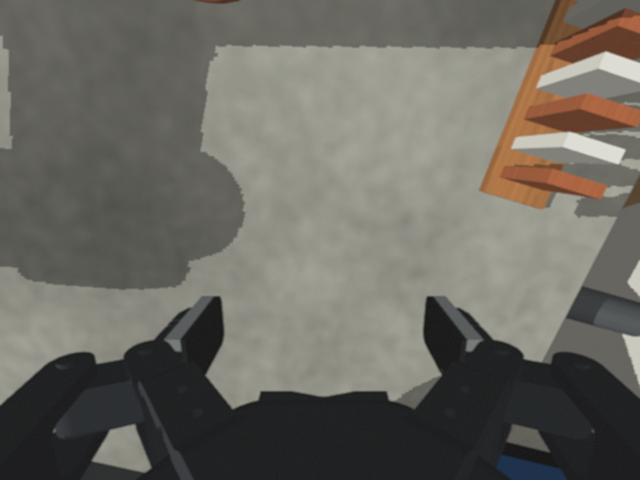

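The scene view shows the rig around (330,270), with the jammed balls at (352,287) and (368,273), the front ball at (322,270) and the grip at (335,243). The side view shows the grip at (307,258). I'll enlarge both.

```bash
cat > h.py <<'E'
import numpy as np,cv2
from rig import robot
def world(n,d,u,v,z=None):
    c=robot.calibration(n);K=c["camera_matrix"]
    z=d[int(round(v)),int(round(u))] if z is None else z
    p=np.array([(u-K[0,2])/K[0,0]*z,(v-K[1,2])/K[1,1]*z,z])
    return c["R"].T@(p-c["t"])
def proj(n,X):
    c=robot.calibration(n);p=c["R"]@X+c["t"];q=c["camera_matrix"]@p;return q[:2]/q[2]
E
python3 - <<'E'
import cv2
a=cv2.imread("pics/scene0.png")[180:370,200:450];cv2.imwrite("pics/sc.png",cv2.resize(a,None,fx=3.1,fy=3.1,interpolation=cv2.INTER_CUBIC))
a=cv2.imread("pics/side0.png")[150:350,170:400];cv2.imwrite("pics/si.png",cv2.resize(a,None,fx=3,fy=3,interpolation=cv2.INTER_CUBIC))
E
```

```text
(no output)
```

View pics/sc.png

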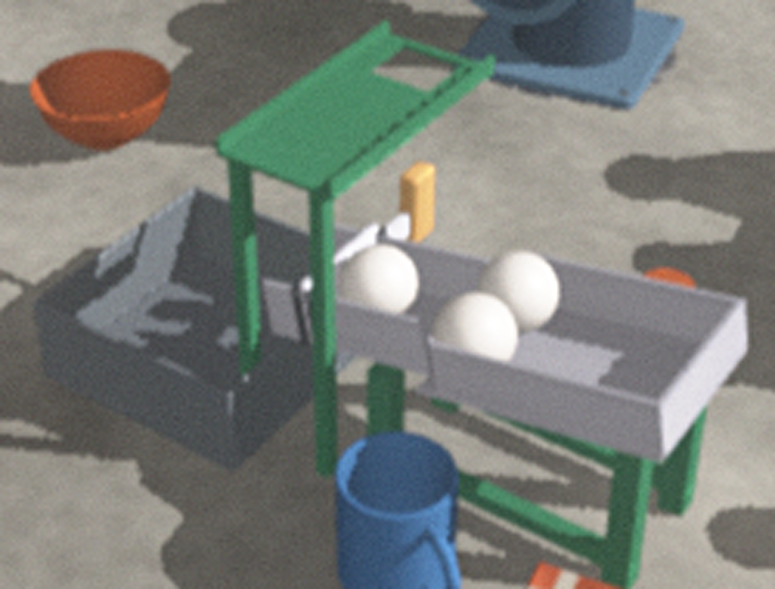

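View pics/si.png

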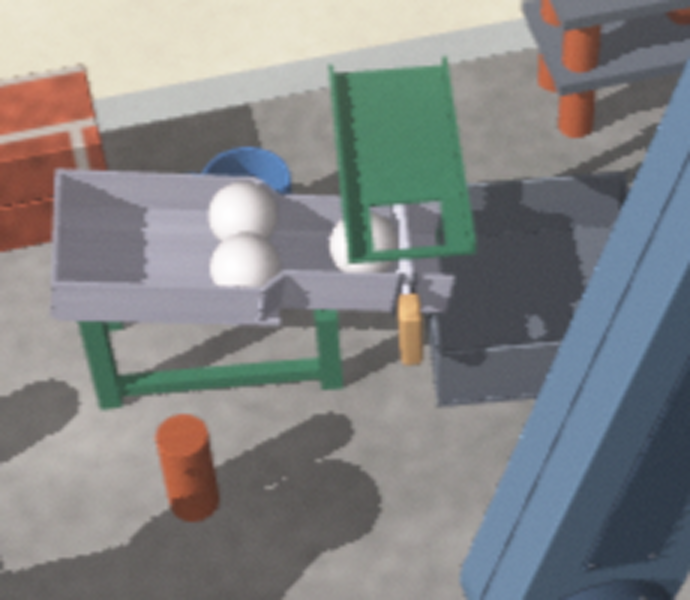

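```bash
python3 - <<'E'
from h import *
from scipy.optimize import least_squares
obs=[("scene",(-.031,.044,.150),(367.7,273.5)),("scene",(.031,.044,.150),(353.2,287.4)),
("side",(.031,.044,.150),(250.7,221)),("side",(-.031,.044,.150),(251.7,238.7)),
("side",(-.13,-.04,.26),(287.3,237.3)),("side",(-.13,-.14,.26),(327.7,233.3)),
("side",(.08,-.14,.274),(170+446/3,150+60/3)),("side",(.08,-.04,.274),(170+332/3,150+67/3)),
("scene",(.08,-.04,.26),(200+322/3.1,180+193/3.1)),("scene",(.08,-.14,.264),(200+220/3.1,180+150/3.1)),("scene",(-.13,-.04,.274),(200+493/3.1,180+60/3.1))]
def W(p,X):
    c,s=np.cos(p[2]),np.sin(p[2]);return np.array([p[0]+c*X[0]-s*X[1],p[1]+s*X[0]+c*X[1],X[2]])
f=lambda p:np.concatenate([proj(n,W(p,X))-u for n,X,u in obs])
for y0 in (-1.5,0,1.5,3):
  r=least_squares(f,[.6,0,y0],loss='soft_l1'); print(r.x,r.cost)
  if r.cost<200:best=r
print(f(best.x).reshape(-1,2).round(1));p=best.x
np.save("p.npy",p)
G=lambda s:W(p,(-.1-s,-.09,.136))
for n,sc in(("scene",3.1),("side",3)):
  for s in(0,.012):
    print(n,s,[proj(n,W(p,(-.1-s,-.09,z))).round(1) for z in(.104,.168)])
# ball centres via depth
for n,uv in(("scene",(367.7,273.5)),("scene",(353.2,287.4)),("side",(251.7,238.7)),("side",(250.7,221)),("scene",(322,270)),("side",(291,233))):
    d=np.load(f"pics/{n}0.npy");u,v=uv;z=d[int(round(v)),int(round(u))]
    X=world(n,d,u,v);c=robot.calibration(n);C=-c["R"].T@c["t"];X=X+(X-C)/np.linalg.norm(X-C)*.03
    cs,sn=np.cos(p[2]),np.sin(p[2]);q=X[:2]-p[:2];print(n,X.round(3),"rig",(cs*q[0]+sn*q[1]).round(3),(-sn*q[0]+cs*q[1]).round(3))
for uv in((307,250),(307,260),(307,265)):print(world("side",np.load("pics/side0.npy"),*uv))
for uv in((334.5,237),(334.5,245)):print(world("scene",np.load("pics/scene0.npy"),*uv))
print("grip",G(0),G(.012))
E
```

```text
[ 0.64670093  0.11648515 -0.16866411] 13.123367623587159
[ 0.64670093  0.11648515 -0.1686641 ] 13.123367623586285
[ 0.64670093  0.11648515 -0.1686641 ] 13.123367623586255Traceback (most recent call last):
  File "<stdin>", line 12, in <module>
    return func(*args, **kwargs)
    result = trf(vector_fun.fun, vector_fun.jac, x0, f0, J0, lb, ub, ftol, xtol,
                 gtol, max_nfev, x_scale, loss_function, tr_solver,
                 tr_options.copy(), verbose, callback=callback_wrapped)
    return trf_no_bounds(
        fun, jac, x0, f0, J0, ftol, xtol, gtol, max_nfev, x_scale,
        loss_function, tr_solver, tr_options, verbose, callback=callback)
    f_new = fun(x_new)
    self._update_fun()
    ~~~~~~~~~~~~~~~~^^
    self.f = self.fun_wrapped(xp_copy(self.x))
             ~~~~~~~~~~~~~~~~^^^^^^^^^^^^^^^^^
    return np.atleast_1d(self.fun(x))
                         ~~~~~~~~^^^
    return self.f(x, *self.args, **self.kwargs)
           ~~~~~~^^^^^^^^^^^^^^^^^^^^^^^^^^^^^^
  File "<stdin>", line 10, in <lambda>
  File "h.py", line 9, in proj
    c=robot.calibration(n);p=c["R"]@X+c["t"];q=c["camera_matrix"]@p;return q[:2]/q[2]
ValueError: time passes only in moves, steps and waits
```

```bash
cat > h.py <<'E'
import numpy as np,cv2,os,pickle
from rig import robot
if not os.path.exists("cal.pkl"): pickle.dump({n:robot.calibration(n) for n in("scene","side","wrist")},open("cal.pkl","wb"))
CAL=pickle.load(open("cal.pkl","rb"))
def world(n,d,u,v,z=None):
    c=CAL[n];K=c["camera_matrix"]
    z=d[int(round(v)),int(round(u))] if z is None else z
    p=np.array([(u-K[0,2])/K[0,0]*z,(v-K[1,2])/K[1,1]*z,z])
    return c["R"].T@(p-c["t"])
def proj(n,X):
    c=CAL[n];p=c["R"]@X+c["t"];q=c["camera_matrix"]@p;return q[:2]/q[2]
def W(p,X):
    c,s=np.cos(p[2]),np.sin(p[2]);return np.array([p[0]+c*X[0]-s*X[1],p[1]+s*X[0]+c*X[1],X[2]])
def toR(p,X):
    c,s=np.cos(p[2]),np.sin(p[2]);q=X[:2]-p[:2];return np.array([c*q[0]+s*q[1],-s*q[0]+c*q[1],X[2]])
E
python3 - <<'E'
from h import *
from scipy.optimize import least_squares
obs=[("scene",(-.031,.044,.150),(367.7,273.5)),("scene",(.031,.044,.150),(353.2,287.4)),
("side",(.031,.044,.150),(250.7,221)),("side",(-.031,.044,.150),(251.7,238.7)),
("side",(-.13,-.04,.26),(287.3,237.3)),("side",(-.13,-.14,.26),(327.7,233.3)),
("side",(.08,-.14,.274),(170+446/3,150+60/3)),("side",(.08,-.04,.274),(170+332/3,150+67/3)),
("scene",(.08,-.04,.26),(200+322/3.1,180+193/3.1)),("scene",(.08,-.14,.264),(200+220/3.1,180+150/3.1)),("scene",(-.13,-.04,.274),(200+493/3.1,180+60/3.1))]
f=lambda p:np.concatenate([proj(n,W(p,X))-u for n,X,u in obs])
best=least_squares(f,[.6,0,0],loss='soft_l1');p=best.x;print(p)
print(f(p).reshape(-1,2).round(1))
np.save("p.npy",p)
for n in("scene","side"):
  for s in(0,.012):
    print(n,s,[proj(n,W(p,(-.1-s,-.09,z))).round(1) for z in(.104,.168)])
for n,uv in(("scene",(367.7,273.5)),("scene",(353.2,287.4)),("side",(251.7,238.7)),("side",(250.7,221)),("scene",(322,270)),("side",(291,233))):
    d=np.load(f"pics/{n}0.npy")
    X=world(n,d,*uv);c=CAL[n];C=-c["R"].T@c["t"];X=X+(X-C)/np.linalg.norm(X-C)*.03
    print(n,X.round(3),toR(p,X).round(3))
for uv in((307,250),(307,260),(307,265)):X=world("side",np.load("pics/side0.npy"),*uv);print(X,toR(p,X).round(3))
for uv in((334.5,237),(334.5,245)):X=world("scene",np.load("pics/scene0.npy"),*uv);print(X,toR(p,X).round(3))
for s in(0,.012):print("grip",W(p,(-.1-s,-.09,.136)))
d=np.load("pics/side0.npy")
for uv in((231,293),(229,300),(280,248)):X=world("side",d,*uv);print("post..",X,toR(p,X).round(3))
E
```

```text
[ 0.64670093  0.11648515 -0.1686641 ]
[[-2.1 -0. ]
 [-2.1  0.5]
 [ 0.1  0.7]
 [-0.1  0.9]
 [-2.3  1.2]
 [ 0.1  1.8]
 [-0.  -0.9]
 [-1.4 -0.4]
 [ 2.   2.1]
 [-2.5 -0.5]
 [-0.3 -1.7]]
scene 0 [array([332.9, 255.6]), array([333.3, 234.5])]
scene 0.012 [array([335.5, 253.3]), array([335.9, 232.3])]
side 0 [array([306.5, 267.6]), array([306. , 251.8])]
side 0.012 [array([306.9, 271.3]), array([306.5, 255.6])]
scene [0.623 0.17  0.151] [-0.032  0.049  0.151]
scene [0.681 0.158 0.15 ] [0.027 0.047 0.15 ]
side [0.626 0.164 0.151] [-0.029  0.044  0.151]
side [0.684 0.155 0.154] [0.03  0.044 0.154]
scene [0.635 0.061 0.134] [-0.003 -0.056  0.134]
side [0.538 0.079 0.244] [-0.1   -0.055  0.244]
[0.53645449 0.04109524 0.1699001 ] [-0.096 -0.093  0.17 ]
[0.5165368  0.04659637 0.15605506] [-0.117 -0.091  0.156]
[0.52040311 0.04600044 0.13092672] [-0.113 -0.091  0.131]
[0.54336975 0.05244933 0.16900161] [-0.091 -0.08   0.169]
[0.54634177 0.05409058 0.14763854] [-0.088 -0.078  0.148]
grip [0.53301204 0.04454882 0.136     ]
grip [0.52118232 0.04656321 0.136     ]
post.. [0.51156767 0.24469649 0.09693708] [-0.155  0.104  0.097]
post.. [0.48838472 0.25329644 0.10204687] [-0.179  0.108  0.102]
post.. [0.5972372  0.09788439 0.1251919 ] [-0.046 -0.027  0.125]
```

```bash
cat >> h.py <<'E'
from scipy.spatial.transform import Rotation as Ro
P=np.load("p.npy")
def Rt(lean):  # tool x toward rig -x (down side), z = down + rig +x
    s,c=np.sin(np.radians(lean)),np.cos(np.radians(lean))
    z=np.array([s,0,-c]);x=np.array([-c,0,-s]);y=np.cross(z,x)
    return Ro.from_euler('z',P[2])*Ro.from_matrix(np.c_[x,y,z])
def rel(Rw,tw,cur=None):
    st=robot.sense();R0=Ro.from_quat(st["eef_rot"]);t0=st["tool_pos"]
    print("turn",(R0.inv()*Rw).as_rotvec().round(3),"shift",R0.inv().apply(tw-t0).round(4))
def st():
    s=robot.sense();print(s["time"],"rig tcp",toR(P,s["tool_pos"]).round(4),"F",s["wrist_force"].round(1),"w",round(s["width"],4),"q",s["joint_pos"].round(2))
E
python3 - <<'E'
from h import *
st()
rel(Rt(0),W(P,(-.19,-.09,.26)))
E
```

```text
0.15 rig tcp [-0.3806 -0.7191  0.2306] F [-0.7  0.4 -0.2] w 0.0855 q [-1.5   0.26  1.54 -0.    1.35 -0.2 ]
turn [-0.000e+00 -2.000e-03 -2.695e+00] shift [ 0.4435 -0.4852 -0.0285]
```

Request:
drive_tool([
  [[0,0,-0.14],[0.012,-0.013,-0.01],100],
  [[0,0,-0.28],[0.035,-0.038,-0.02],100],
  [[0,0,-0.42],[0.06,-0.066,-0.03],100],
  [[0,0,-0.56],[0.085,-0.093,-0.03],100],
  [[0,0,-0.7],[0.11,-0.12,-0.03],100],
  [[0,0,-0.84],[0.135,-0.147,-0.03],100],
  [[0,0,-0.98],[0.16,-0.175,-0.03],100],
  [[0,0,-1.12],[0.185,-0.202,-0.03],100],
  [[0,0,-1.26],[0.21,-0.23,-0.03],100],
  [[0,0,-1.4],[0.235,-0.257,-0.03],100],
  [[0,0,-1.54],[0.26,-0.284,-0.03],100],
  [[0,0,-1.68],[0.285,-0.312,-0.03],100],
  [[0,0,-1.82],[0.31,-0.339,-0.03],100],
  [[0,0,-1.96],[0.335,-0.366,-0.03],100],
  [[0,0,-2.1],[0.36,-0.394,-0.03],100],
  [[0,0,-2.24],[0.385,-0.421,-0.03],100],
  [[0,0,-2.38],[0.405,-0.443,-0.03],100],
  [[0,0,-2.52],[0.425,-0.465,-0.03],100],
  [[0,0,-2.66],[0.438,-0.479,-0.03],100],
  [[0,0,-2.695],[0.4435,-0.485,-0.03],100],
])

```text
time: 2.15
tool_pos: [0.4446, 0.0606, 0.261]
eef_rot: [0.082, 0.997, 0.0, -0.0]
wrist_force: [-0.2, 0.1, 0.0]
width: 0.0852
```

```bash
python3 - <<'E'
from h import *
st()
L=40;s,c=np.sin(np.radians(L)),np.cos(np.radians(L));g=np.array([-.101,-.09,.138])
rel(Rt(L),W(P,g+(.019-.1)*np.array([s,0,-c])))
E
```

```text
2.15 rig tcp [-0.1898 -0.089   0.261 ] F [-0.2  0.1  0. ] w 0.0852 q [-0.11  0.05  1.71  0.    1.38 -1.52]
turn [ 0.002 -0.699  0.004] shift [-0.0368 -0.0012  0.0609]
```

Request:
drive_tool([
  [[0,-0.14,0],[0,-0.001,0],100],
  [[0,-0.28,0],[0,-0.001,0.01],100],
  [[0,-0.42,0],[-0.005,-0.001,0.02],100],
  [[0,-0.56,0],[-0.015,-0.001,0.035],100],
  [[0,-0.699,0],[-0.03,-0.001,0.05],100],
  [[0,-0.699,0],[-0.037,-0.001,0.061],100],
  [[0,-0.699,0],[-0.037,-0.001,0.061],100],
])

```text
time: 2.85
tool_pos: [0.4782, 0.0516, 0.1973]
eef_rot: [0.08, 0.937, -0.029, 0.339]
wrist_force: [-1.2, -0.4, 0.3]
width: 0.0853
```

```bash
python3 - <<'E'
from h import *
st()
s=robot.sense();p,d=robot.grab_frame("wrist");cv2.imwrite("pics/w1.png",p[:,:,::-1])
p,d=robot.grab_frame("side");cv2.imwrite("pics/s1.png",cv2.resize(p[150:350,170:430,::-1],None,fx=3,fy=3))
K=CAL["wrist"]["camera_matrix"];M=np.linalg.inv(CAL["wrist"]["mount"]);R0=Ro.from_quat(s["eef_rot"])
for X in((-.1,-.09,.168),(-.115,-.09,.168),(-.115,-.09,.104),(-.115,-.081,.168)):
    t=R0.inv().apply(W(P,X)-s["tool_pos"]);q=K@(M[:3,:3]@t+M[:3,3]);print(X,q[:2]/q[2])
E
```

```text
2.85 rig tcp [-0.1552 -0.0923  0.1973] F [-1.2 -0.4  0.3] w 0.0853 q [-0.08 -0.15  2.29 -0.18  0.31 -1.33]
(-0.1, -0.09, 0.168) [326.29378905 299.31118963]
(-0.115, -0.09, 0.168) [326.39930995 288.43104381]
(-0.115, -0.09, 0.104) [325.86517511 209.60549622]
(-0.115, -0.081, 0.168) [341.07790369 288.40186563]
```

View pics/w1.png

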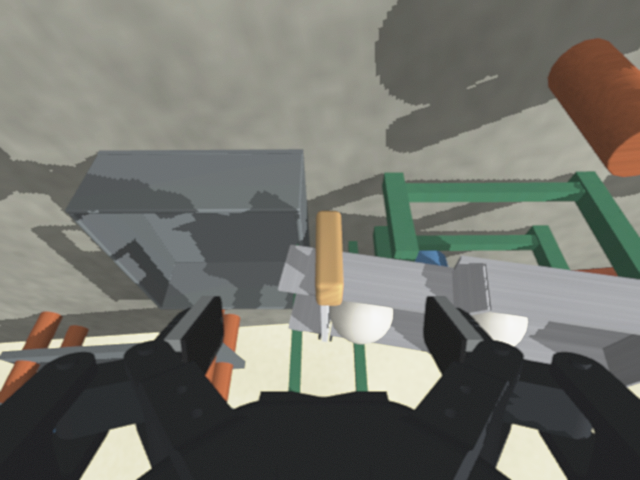

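View pics/s1.png

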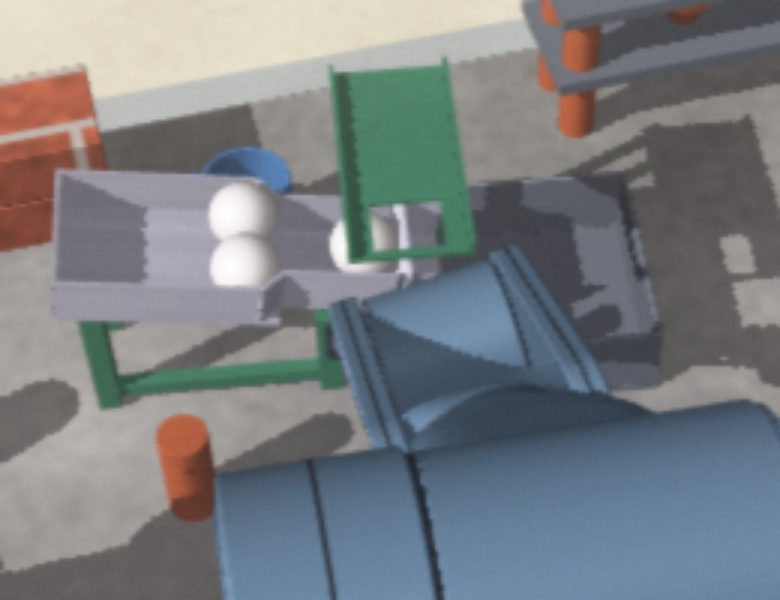

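```bash
python3 - <<'E'
from h import *
from scipy.optimize import least_squares
s=robot.sense()
D=[((-1.49578675,.259360485,1.53607365,-1.4e-5,1.34799855,-.202797),(.15081515,-.52837503,.23046907))]
D+=[((-.11,.05,1.71,0,1.38,-1.52),(.4446,.0606,.261)),(tuple(s["joint_pos"]),tuple(s["tool_pos"]))]
def fk(p,q):
    h,a,b,L,off,e=p
    R=Ro.from_euler('z',q[0]);x=np.array([0,off,h])
    # pitch measured from vertical up; Ry(+)
    A=Ro.from_euler('y',q[1]);x=x+A.apply([0,0,a])
    B=Ro.from_euler('y',q[1]+q[2]);x=x+B.apply([e,0,b])
    C=B*Ro.from_euler('z',q[3])*Ro.from_euler('y',q[4]);x=x+C.apply([0,0,L])
    return R.apply(x),(R*C)
f=lambda p:np.concatenate([np.r_[fk(p,q)[0]-t]*1e3 for q,t in D]+[[(p[5])*10]])
r=least_squares(f,[.3,.45,.4,.25,.11,0]);print(r.x.round(3),r.fun.round(1))
np.save("kin.npy",r.x)
a=fk(r.x,D[2][0])[1].apply([0,0,1]);print(a,Ro.from_quat(s["eef_rot"]).apply([0,0,1]))
E
```

```text
[0.233 0.53  0.428 0.355 0.11  0.067] [-0.6  0.  -0.4  0.1  1.2  0.5 -0.1 -0.6 -0.1  0.7]
[ 0.63313977 -0.10883129 -0.76634834] [ 0.63313977 -0.10883129 -0.76634834]
```

```bash
cat >> h.py <<'E'
from scipy.optimize import least_squares
KP=np.load("kin.npy")
def fk(p,q):
    h,a,b,L,off,e=p
    R=Ro.from_euler('z',q[0]);x=np.array([0,off,h])
    x=x+Ro.from_euler('y',q[1]).apply([0,0,a])
    B=Ro.from_euler('y',q[1]+q[2]);x=x+B.apply([e,0,b])
    C=B*Ro.from_euler('z',q[3])*Ro.from_euler('y',q[4]);x=x+C.apply([0,0,L])
    return R.apply(x),(R*C)
lo=np.array([-3.14,-.91,.19,-1.22,.22]);hi=np.array([3.14,2.08,2.58,4.36,2.71])
def ik(t,a,q0):
    f=lambda q:np.r_[(fk(KP,q)[0]-t)*10,fk(KP,q)[1].apply([0,0,1])-a]
    r=least_squares(f,np.clip(q0,lo+.01,hi-.01),bounds=(lo,hi));return r.x,np.abs(r.fun).max()
E
python3 - <<'E'
from h import *
q=np.array([-.08,-.15,2.29,-.18,.4])
for L in(35,38,40,43):
  for sl in(0,.02,.04,.06,.09):
    s,c=np.sin(np.radians(L)),np.cos(np.radians(L))
    for dz in(0,.02):
      t=W(P,np.array([-.1-sl,-.09,.136+dz])+.019*np.array([s,0,-c]))
      x,e=ik(t,Rt(L).apply([0,0,1]),q);print(L,sl,dz,x.round(2),e.round(4))
E
```

```text
35 0 0 [-0.09  0.14  2.19 -0.21  0.22] 0.0126
35 0 0.02 [-0.1   0.1   2.18 -0.16  0.26] 0.0
35 0.02 0 [-0.09  0.11  2.23 -0.23  0.22] 0.0157
35 0.02 0.02 [-0.09  0.06  2.22 -0.17  0.25] 0.0
35 0.04 0 [-0.08  0.08  2.26 -0.26  0.22] 0.0179
35 0.04 0.02 [-0.09  0.03  2.26 -0.19  0.25] 0.0
35 0.06 0 [-0.07  0.04  2.3  -0.28  0.22] 0.0191
35 0.06 0.02 [-0.08 -0.01  2.3  -0.2   0.25] 0.0
35 0.09 0 [-0.06 -0.01  2.36 -0.32  0.22] 0.0186
35 0.09 0.02 [-0.07 -0.06  2.35 -0.22  0.25] 0.0
38 0 0 [-0.07  0.14  2.19 -0.39  0.22] 0.0486
38 0 0.02 [-0.09  0.1   2.2  -0.27  0.22] 0.0226
38 0.02 0 [-0.06  0.11  2.23 -0.45  0.22] 0.0501
38 0.02 0.02 [-0.08  0.07  2.23 -0.29  0.22] 0.0242
38 0.04 0 [-0.04  0.08  2.26 -0.52  0.22] 0.05
38 0.04 0.02 [-0.07  0.03  2.27 -0.32  0.22] 0.0247
38 0.06 0 [-0.03  0.05  2.3  -0.6   0.22] 0.0482
38 0.06 0.02 [-0.06 -0.    2.31 -0.35  0.22] 0.0241
38 0.09 0 [-0.    0.01  2.36 -0.71  0.22] 0.0424
38 0.09 0.02 [-0.05 -0.06  2.36 -0.39  0.22] 0.0209
40 0 0 [-0.03  0.16  2.2  -0.75  0.22] 0.0593
40 0 0.02 [-0.07  0.1   2.2  -0.42  0.22] 0.0449
40 0.02 0 [-0.    0.13  
[... 177 characters left out ...]
40 0.06 0 [ 0.03  0.08  2.34 -1.22  0.22] 0.0771
40 0.06 0.02 [-0.03  0.    2.31 -0.59  0.22] 0.0415
40 0.09 0 [ 0.05  0.02  2.39 -1.22  0.22] 0.0693
40 0.09 0.02 [-0.01 -0.05  2.37 -0.67  0.22] 0.0355
43 0 0 [ 0.01  0.17  2.23 -1.22  0.22] 0.0836
43 0 0.02 [ 0.01  0.13  2.23 -1.22  0.22] 0.0834
43 0.02 0 [ 0.02  0.14  2.26 -1.22  0.22] 0.0795
43 0.02 0.02 [ 0.02  0.09  2.27 -1.22  0.22] 0.0791
43 0.04 0 [ 0.03  0.11  2.3  -1.22  0.22] 0.0752
43 0.04 0.02 [ 0.03  0.06  2.31 -1.22  0.22] 0.0746
43 0.06 0 [ 0.03  0.07  2.34 -1.22  0.22] 0.0705
43 0.06 0.02 [ 0.03  0.03  2.34 -1.22  0.22] 0.0696
43 0.09 0 [ 0.05  0.02  2.39 -1.22  0.22] 0.0681
43 0.09 0.02 [ 0.05 -0.03  2.4  -1.22  0.22] 0.0614
```

```bash
python3 - <<'E'
from h import *
q=np.array([-.08,-.15,2.29,-.18,.4])
for L in(32,33,34):
  s,c=np.sin(np.radians(L)),np.cos(np.radians(L));A=np.array([s,0,-c]);B=np.array([c,0,s])
  for z in (.126,.132,.138):
   g=np.array([-.107,-.088,z])
   k=g-.054*A+.0425*B;h=np.array([-.13,-.09,.26]);print(L,z,"clear",(-(h-k)@B*-1).round(4), end=' ')
   m=9
   for sl in(-.1,-.05,0,.03,.06,.09,.093):
      t=g+.019*A
      t=t+A*sl if sl<0 else t+np.array([-sl,0,0])
      x,e=ik(W(P,t),Rt(L).apply([0,0,1]),q);print(x[4].round(3),e.round(4),end=' | ')
   print()
E
```

```text
32 0.126 clear 0.009 0.513 0.0 | 0.374 0.0 | 0.246 0.0 | 0.235 0.0 | 0.228 0.0 | 0.226 0.0 | 0.227 0.0 | 
32 0.132 clear 0.0058 0.532 0.0 | 0.394 0.0 | 0.265 0.0 | 0.255 0.0 | 0.249 0.0 | 0.249 0.0 | 0.25 0.0 | 
32 0.138 clear 0.0026 0.55 0.0 | 0.413 0.0 | 0.284 0.0 | 0.275 0.0 | 0.271 0.0 | 0.272 0.0 | 0.273 0.0 | 
33 0.126 clear 0.0112 0.485 0.0 | 0.345 0.0 | 0.22 0.0013 | 0.22 0.0064 | 0.22 0.0094 | 0.22 0.0098 | 0.22 0.0097 | 
33 0.132 clear 0.0079 0.504 0.0 | 0.365 0.0 | 0.236 0.0 | 0.226 0.0 | 0.221 0.0 | 0.221 0.0 | 0.222 0.0 | 
33 0.138 clear 0.0047 0.523 0.0 | 0.384 0.0 | 0.255 0.0 | 0.246 0.0 | 0.242 0.0 | 0.244 0.0 | 0.245 0.0 | 
34 0.126 clear 0.0134 0.457 0.0 | 0.316 0.0 | 0.22 0.0145 | 0.22 0.0193 | 0.22 0.0219 | 0.22 0.0218 | 0.22 0.0217 | 
34 0.132 clear 0.01 0.476 0.0 | 0.336 0.0 | 0.22 0.0059 | 0.22 0.0102 | 0.22 0.0124 | 0.22 0.0119 | 0.22 0.0117 | 
34 0.138 clear 0.0067 0.495 0.0 | 0.355 0.0 | 0.226 0.0 | 0.22 0.0011 | 0.22 0.0027 | 0.22 0.0017 | 0.22 0.0015 |
```

```bash
python3 - <<'E'
from h import *
L=33;s,c=np.sin(np.radians(L)),np.cos(np.radians(L));A=np.array([s,0,-c])
g=np.array([-.11,-.0885,.132])
for k in(-.05,0):rel(Rt(L),W(P,g+(.019+k)*A))
E
```

```text
turn [-0.001  0.122 -0.002] shift [0.0074 0.0036 0.0492]
turn [-0.001  0.122 -0.002] shift [0.0135 0.0036 0.0988]
```

Request:
drive_tool([
  [[0,0.06,0],[0.004,0.004,0.015],100],
  [[0,0.122,0],[0.007,0.004,0.03],100],
  [[0,0.122,0],[0.007,0.004,0.049],100],
  [[0,0.122,0],[0.01,0.004,0.065],100],
  [[0,0.122,0],[0.012,0.004,0.08],100],
  [[0,0.122,0],[0.0125,0.004,0.09],100],
  [[0,0.122,0],[0.0135,0.004,0.099],100],
  [[0,0.122,0],[0.0135,0.004,0.099],100],
])

```text
time: 3.75
tool_pos: [0.5345, 0.0466, 0.1156]
eef_rot: [0.081, 0.955, -0.024, 0.283]
wrist_force: [-1.1, -0.0, -0.1]
width: 0.0855
```

```bash
python3 - <<'E'
from h import *
st()
p,d=robot.grab_frame("wrist");cv2.imwrite("pics/w2.png",p[:,:,::-1])
p,d=robot.grab_frame("scene");cv2.imwrite("pics/c2.png",cv2.resize(p[150:350,230:450,::-1],None,fx=3,fy=3))
L=33;s,c=np.sin(np.radians(L)),np.cos(np.radians(L));A=np.array([s,0,-c])
rel(Rt(L),W(P,np.array([-.11,-.0885,.132])+.019*A))
E
```

```text
3.75 rig tcp [-0.0988 -0.0878  0.1156] F [-1.1 -0.  -0.1] w 0.0855 q [-0.09  0.13  2.21 -0.18  0.23 -1.33]
turn [-0.     0.001 -0.   ] shift [ 0.0003 -0.0009 -0.0001]
```

View pics/w2.png

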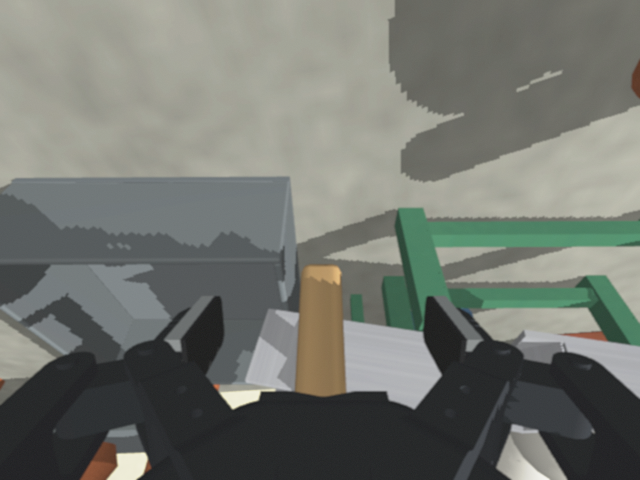

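View pics/c2.png

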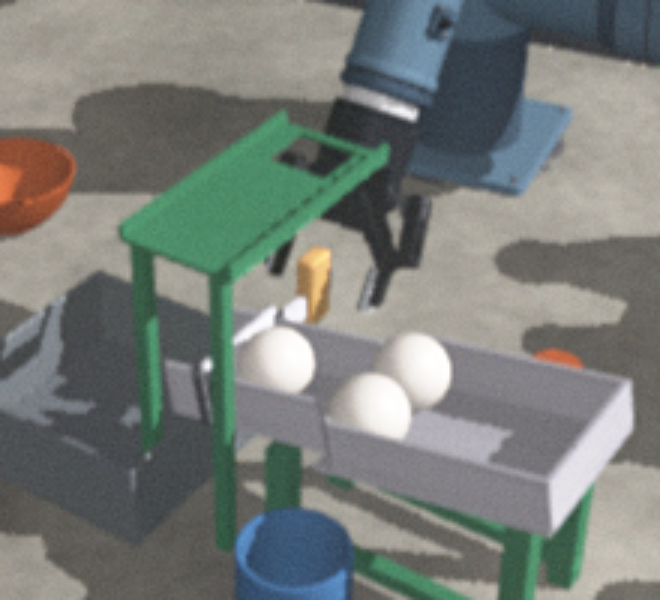

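The grip (cols 298–345) sits centred between the pads at 222 and 425, and there is no contact force. I'll close.

Request:
drive_tool([
  [[0,0,0],[0,0,0],40],
  [[0,0,0],[0,0,0],10],
  [[0,0,0],[0,0,0],0],
  [[0,0,0],[0,0,0],0],
  [[0,0,0],[0,0,0],0],
  [[0,0,0],[0,0,0],0],
  [[0,0,0],[0,0,0],0],
  [[0,0,0],[0,0,0],0],
])

```text
time: 4.65
tool_pos: [0.5339, 0.0457, 0.1163]
eef_rot: [0.081, 0.955, -0.025, 0.284]
wrist_force: [-4.1, -10.2, 4.3]
width: 0.0173
```

```bash
python3 - <<'E'
from h import *
st()
s=robot.sense();R0=Ro.from_quat(s["eef_rot"]);print("rig -x in tool",R0.inv().apply(Ro.from_euler('z',P[2]).apply([-1,0,0])))
E
```

```text
4.65 rig tcp [-0.0993 -0.0887  0.1163] F [ -4.1 -10.2   4.3] w 0.0173 q [-0.09  0.13  2.21 -0.18  0.23 -1.33]
rig -x in tool [ 0.83793765 -0.00107219 -0.54576492]
```

Width is 17 mm, so the grip is held. The sideways force is about 10 N, which I'll relieve by 1 mm while pulling.

Request:
drive_tool([
  [[0,0,0],[0.004,-0.001,-0.003],0],
  [[0,0,0],[0.013,-0.001,-0.008],0],
  [[0,0,0],[0.021,-0.001,-0.014],0],
  [[0,0,0],[0.029,-0.001,-0.019],0],
  [[0,0,0],[0.038,-0.001,-0.025],0],
  [[0,0,0],[0.046,-0.001,-0.03],0],
  [[0,0,0],[0.054,-0.001,-0.035],0],
  [[0,0,0],[0.063,-0.001,-0.041],0],
  [[0,0,0],[0.067,-0.001,-0.044],0],
  [[0,0,0],[0.067,-0.001,-0.044],0],
])

```text
time: 5.65
tool_pos: [0.4538, 0.0588, 0.1163]
eef_rot: [0.081, 0.955, -0.025, 0.283]
wrist_force: [-5.6, -8.7, 5.9]
width: 0.0168
```

```bash
python3 - <<'E'
from h import *
st()
p,d=robot.grab_frame("scene");cv2.imwrite("pics/c3.png",cv2.resize(p[150:350,200:450,::-1],None,fx=3,fy=3))
E
```

```text
5.65 rig tcp [-0.1805 -0.0892  0.1163] F [-5.6 -8.7  5.9] w 0.0168 q [-0.07 -0.01  2.36 -0.24  0.22 -1.25]
```

View pics/c3.png

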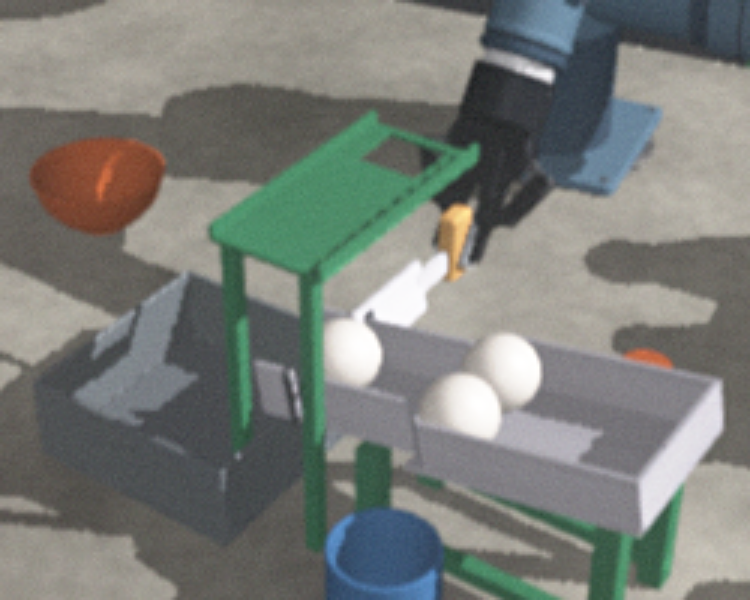

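The gate is about 81 mm out and the ball has started to move (crop 350,353). I'll pull slowly on to the stop.

Request:
drive_tool([
  [[0,0,0],[0.003,0,-0.002],0],
  [[0,0,0],[0.005,0,-0.003],0],
  [[0,0,0],[0.007,0,-0.005],0],
  [[0,0,0],[0.008,0,-0.006],0],
  [[0,0,0],[0.009,0,-0.0065],0],
  [[0,0,0],[0.0095,0,-0.007],0],
])

```text
time: 6.3
tool_pos: [0.4459, 0.0602, 0.1166]
eef_rot: [0.081, 0.955, -0.024, 0.284]
wrist_force: [46.5, -13.2, -54.7]
width: 0.0172
```

```bash
python3 - <<'E'
from h import *
st()
p,d=robot.grab_frame("scene");cv2.imwrite("pics/c4.png",cv2.resize(p[150:350,200:450,::-1],None,fx=3,fy=3))
E
```

```text
6.3 rig tcp [-0.1885 -0.0892  0.1166] F [ 46.5 -13.2 -54.7] w 0.0172 q [-0.07 -0.02  2.38 -0.25  0.22 -1.24]
```

View pics/c4.png

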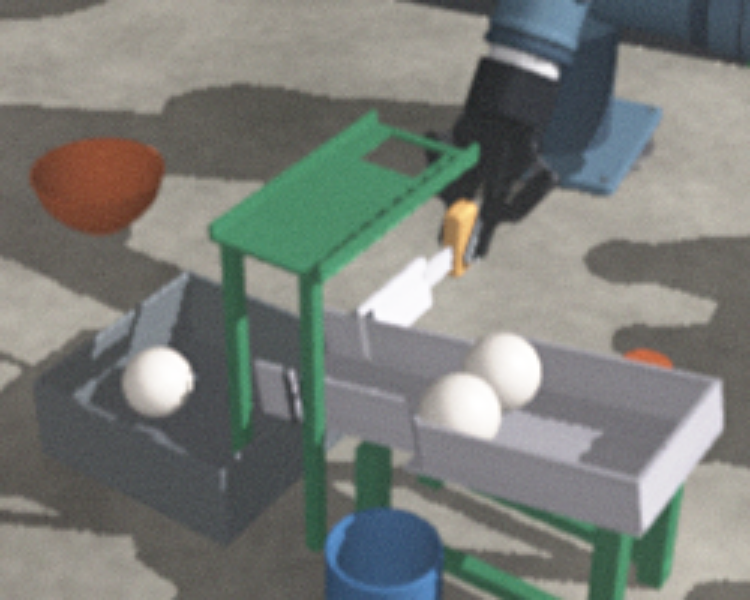

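The front ball is in the tub and the force shows the gate on its end stop. I'll relax slightly and open the fingers.

Request:
drive_tool([
  [[0,0,0],[-0.001,0,0.001],0],
  [[0,0,0],[-0.0015,0,0.001],0],
  [[0,0,0],[-0.0015,0,0.001],30],
  [[0,0,0],[-0.0015,0,0.001],60],
  [[0,0,0],[-0.0015,0,0.001],100],
  [[0,0,0],[-0.0015,0,0.001],100],
  [[0,0,0],[-0.0015,0,0.001],100],
  [[0,0,0],[-0.0015,0,0.001],100],
])

```text
time: 7.15
tool_pos: [0.4449, 0.0612, 0.117]
eef_rot: [0.081, 0.955, -0.024, 0.284]
wrist_force: [0.7, -0.2, 0.8]
width: 0.0852
```

```bash
python3 - <<'E'
from h import *
st()
p,d=robot.grab_frame("wrist");cv2.imwrite("pics/w5.png",p[:,:,::-1])
L=33;s,c=np.sin(np.radians(L)),np.cos(np.radians(L));A=np.array([s,0,-c])
t=toR(P,robot.sense()["tool_pos"])
rel(Rt(L),W(P,t-.14*A))
E
```

```text
7.15 rig tcp [-0.1896 -0.0884  0.117 ] F [ 0.7 -0.2  0.8] w 0.0852 q [-0.07 -0.03  2.38 -0.25  0.22 -1.24]
turn [0.    0.001 0.   ] shift [-0.0002  0.     -0.14  ]
```

View pics/w5.png

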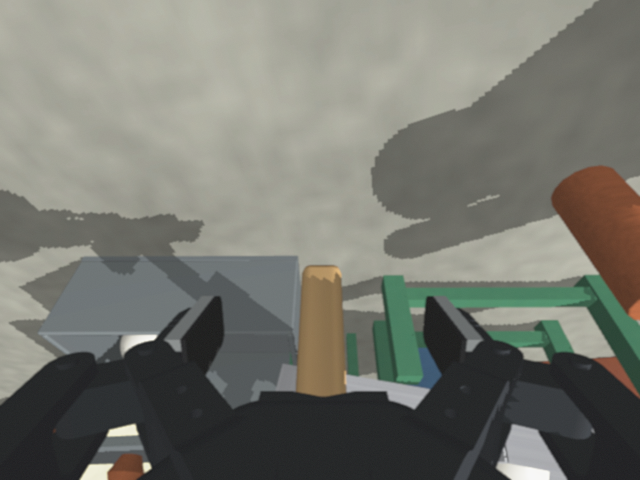

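```bash
python3 - <<'E'
from h import *
for L,X in((33,(-.19,-.0884,.24)),(0,(-.19,-.0,.26)),(0,(-.17,.05,.26)),(0,(-.026,.047,.26)),(0,(-.026,.047,.21))):
    rel(Rt(L),W(P,np.array(X)))
    x,e=ik(W(P,np.array(X)),Rt(L).apply([0,0,1]),[-.07,0,2.3,-.2,.4]);print(x.round(2),e.round(3))
E
```

```text
turn [0.    0.001 0.   ] shift [-0.0668  0.     -0.1033]
[-0.07 -0.25  2.17 -0.09  0.65] 0.0
turn [0.    0.577 0.   ] shift [-0.0778  0.0884 -0.12  ]
[0.08 0.12 1.64 0.   1.38] 0.0
turn [0.    0.577 0.   ] shift [-0.0945  0.1384 -0.1091]
[0.17 0.19 1.55 0.   1.4 ] 0.0
turn [0.    0.577 0.   ] shift [-0.2152  0.1354 -0.0305]
[0.09 0.43 1.22 0.   1.49] 0.0
turn [0.    0.577 0.   ] shift [-0.1879  0.1354  0.0114]
[0.09 0.45 1.3  0.   1.39] 0.0
```

Request:
drive_tool([
  [[0,0,0],[-0.01,0,-0.016],100],
  [[0,0,0],[-0.03,0,-0.046],100],
  [[0,0,0],[-0.05,0,-0.078],100],
  [[0,0,0],[-0.067,0,-0.103],100],
  [[0,0.14,0],[-0.07,0.02,-0.11],100],
  [[0,0.28,0],[-0.075,0.045,-0.115],100],
  [[0,0.42,0],[-0.077,0.07,-0.12],100],
  [[0,0.56,0],[-0.078,0.088,-0.12],100],
  [[0,0.577,0],[-0.086,0.12,-0.114],100],
  [[0,0.577,0],[-0.0945,0.138,-0.109],100],
  [[0,0.577,0],[-0.125,0.138,-0.089],100],
  [[0,0.577,0],[-0.155,0.137,-0.07],100],
  [[0,0.577,0],[-0.185,0.136,-0.05],100],
  [[0,0.577,0],[-0.205,0.1355,-0.037],100],
  [[0,0.577,0],[-0.215,0.1355,-0.0305],100],
  [[0,0.577,0],[-0.215,0.1355,-0.0305],100],
  [[0,0.577,0],[-0.215,0.1355,-0.0305],100],
])

```text
time: 8.9
tool_pos: [0.6284, 0.1672, 0.2591]
eef_rot: [0.084, 0.996, -0.0, -0.001]
wrist_force: [-0.3, 0.2, 0.5]
width: 0.0858
```

```bash
python3 - <<'E'
from h import *
st()
s=robot.sense()
p,d=robot.grab_frame("wrist");cv2.imwrite("pics/w6.png",p[:,:,::-1]);np.save("pics/w6.npy",d)
p,d=robot.grab_frame("scene");cv2.imwrite("pics/c6.png",cv2.resize(p[150:350,200:450,::-1],None,fx=3,fy=3))
np.savez("w6pose",q=s["eef_rot"],t=s["tool_pos"])
K=CAL["wrist"]["camera_matrix"];M=np.linalg.inv(CAL["wrist"]["mount"]);R0=Ro.from_quat(s["eef_rot"])
for X in((-.031,.044,.15),(.031,.044,.15),(-.115-.09,-.09,.168)):
    t=R0.inv().apply(W(P,X)-s["tool_pos"]);q=K@(M[:3,:3]@t+M[:3,3]);print(X,q[:2]/q[2])
rel(Rt(0),W(P,np.array((-.026,.047,.127))))
E
```

```text
8.9 rig tcp [-0.0266  0.0469  0.2591] F [-0.3  0.2  0.5] w 0.0858 q [ 0.09  0.43  1.22  0.    1.49 -1.31]
(-0.031, 0.044, 0.15) [318.95594112 238.50414982]
(0.031, 0.044, 0.15) [319.30413906 311.58481644]
(-0.20500000000000002, -0.09, 0.168) [ 90.15544287 -40.36098457]
turn [ 0.    -0.001  0.   ] shift [-0.001  -0.0002  0.1327]
```

View pics/w6.png

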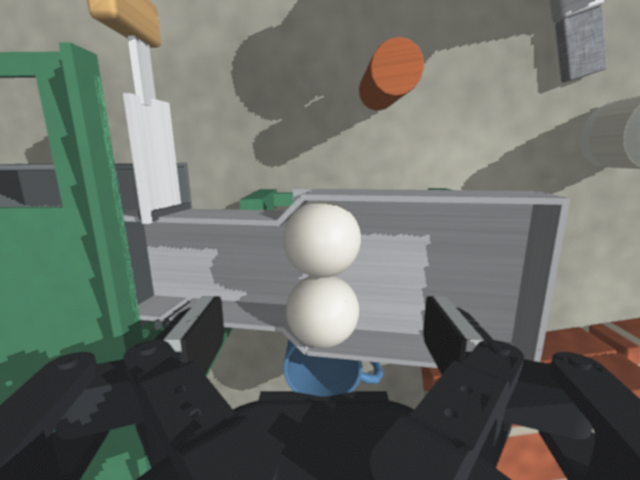

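View pics/c6.png

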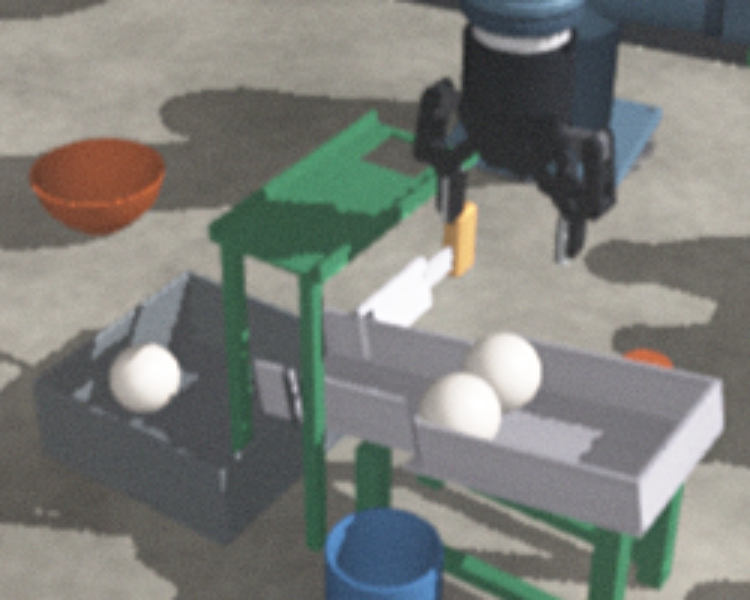

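The near ball is at (322,240) in the wrist view, against a predicted (319,238), so it is where expected. Before descending I'll check the knuckles' clearance to the hood.

```bash
python3 - <<'E'
from h import *
p,d=robot.grab_frame("scene")
for crop in((418,120),(424,150),(440,90),(425,100),(450,190),(612,150),(612,200),(565,260)):
    u,v=200+crop[0]/3,150+crop[1]/3
    pts=[toR(P,world("scene",d,u+i,v)).round(3) for i in(0,2,4)]
    print(crop,pts)
E
```

```text
(418, 120) [array([-0.017, -0.022,  0.35 ]), array([-0.015, -0.016,  0.353]), array([-0.016, -0.012,  0.354])]
(424, 150) [array([-0.015, -0.016,  0.329]), array([-0.02 , -0.014,  0.328]), array([-0.019, -0.008,  0.33 ])]
(440, 90) [array([-0.025, -0.01 ,  0.374]), array([-0.028, -0.007,  0.373]), array([-0.027, -0.002,  0.375])]
(425, 100) [array([-0.012, -0.014,  0.37 ]), array([-0.013, -0.01 ,  0.371]), array([-0.019, -0.009,  0.369])]
(450, 190) [array([-0.015,  0.007,  0.304]), array([-0.028,  0.004,  0.297]), array([-0.034,  0.006,  0.294])]
(612, 150) [array([-0.037,  0.117,  0.362]), array([-0.61 , -0.134,  0.013]), array([-0.616, -0.129,  0.012])]
(612, 200) [array([-0.037,  0.121,  0.324]), array([-0.533, -0.093,  0.001]), array([-0.54 , -0.089, -0.001])]
(565, 260) [array([-0.02 ,  0.098,  0.277]), array([-0.403, -0.081, -0.001]), array([-0.404, -0.074,  0.001])]
```

Clearance is about 18 mm, and the tips sit 13 mm above the TCP as stated. I'll descend around the near ball.

Request:
drive_tool([
  [[0,0,0],[0,0.003,0.015],97],
  [[0,0,0],[0,0.003,0.045],97],
  [[0,0,0],[0,0.003,0.075],97],
  [[0,0,0],[0,0.003,0.1],97],
  [[0,0,0],[0,0.003,0.118],97],
  [[0,0,0],[0,0.003,0.128],97],
  [[0,0,0],[0,0.003,0.132],97],
  [[0,0,0],[0,0.003,0.132],97],
])

```text
time: 9.85
tool_pos: [0.6294, 0.1703, 0.1281]
eef_rot: [0.084, 0.996, 0.0, 0.0]
wrist_force: [-0.4, -0.7, 0.3]
width: 0.0828
```

```bash
python3 - <<'E'
from h import *
st()
p,d=robot.grab_frame("wrist");cv2.imwrite("pics/w7.png",p[:,:,::-1])
p,d=robot.grab_frame("scene");cv2.imwrite("pics/c7.png",cv2.resize(p[150:350,200:450,::-1],None,fx=3,fy=3))
E
```

```text
9.85 rig tcp [-0.0261  0.0501  0.1281] F [-0.4 -0.7  0.3] w 0.0828 q [ 0.09  0.52  1.41  0.    1.22 -1.31]
```

View pics/w7.png

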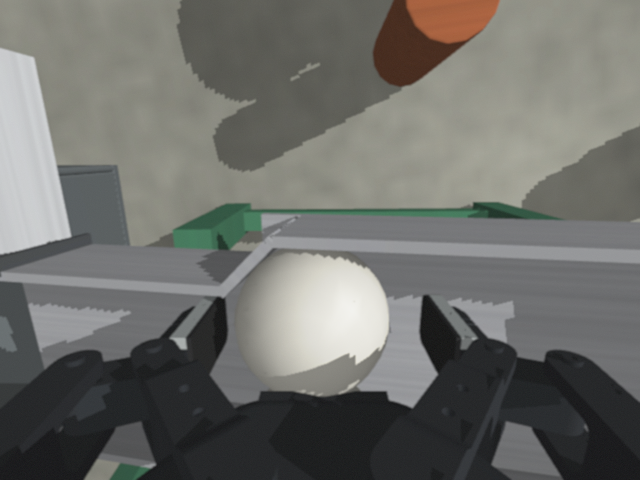

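View pics/c7.png

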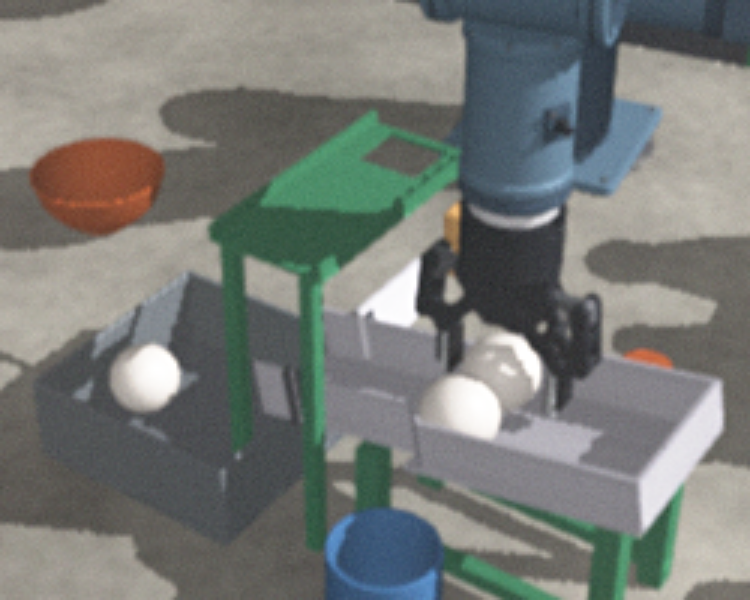

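The ball is straddled, with the fingers clear on both sides (cols 222 and 425, ball 235–390). I'll push it uphill along the slope.

Request:
drive_tool([
  [[0,0,0],[0,0.004,-0.001],97],
  [[0,0,0],[0,0.01,-0.002],97],
  [[0,0,0],[0,0.018,-0.003],97],
  [[0,0,0],[0,0.028,-0.005],97],
  [[0,0,0],[0,0.038,-0.007],97],
  [[0,0,0],[0,0.048,-0.0085],97],
  [[0,0,0],[0,0.057,-0.01],97],
  [[0,0,0],[0,0.064,-0.0115],97],
  [[0,0,0],[0,0.069,-0.0125],97],
  [[0,0,0],[0,0.071,-0.013],97],
  [[0,0,0],[0,0.071,-0.013],97],
  [[0,0,0],[0,0.071,-0.013],97],
  [[0,0,0],[0,0.071,-0.013],97],
  [[0,0,0],[0,0.071,-0.013],97],
])

```text
time: 11.35
tool_pos: [0.6421, 0.2387, 0.1424]
eef_rot: [0.084, 0.996, -0.001, 0.001]
wrist_force: [-0.8, -6.2, 5.2]
width: 0.083
```

```bash
python3 - <<'E'
from h import *
st()
p,d=robot.grab_frame("wrist");cv2.imwrite("pics/w8.png",p[:,:,::-1])
p,d=robot.grab_frame("scene");cv2.imwrite("pics/c8.png",cv2.resize(p[150:350,200:450,::-1],None,fx=3,fy=3))
E
```

```text
11.35 rig tcp [-0.025   0.1197  0.1424] F [-0.8 -6.2  5.2] w 0.083 q [ 0.19  0.56  1.3  -0.    1.28 -1.21]
```

View pics/w8.png

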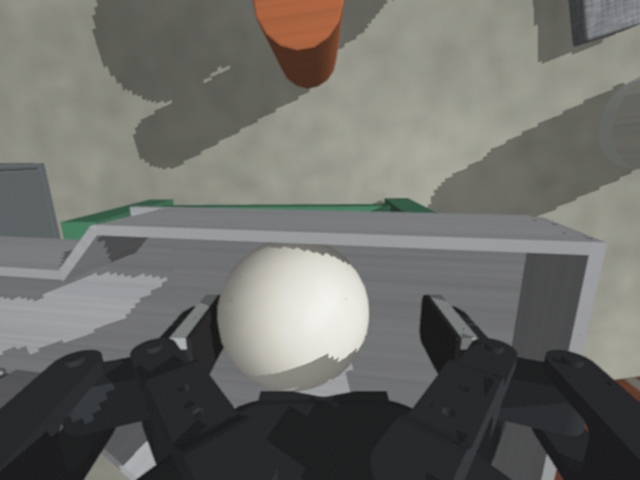

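View pics/c8.png

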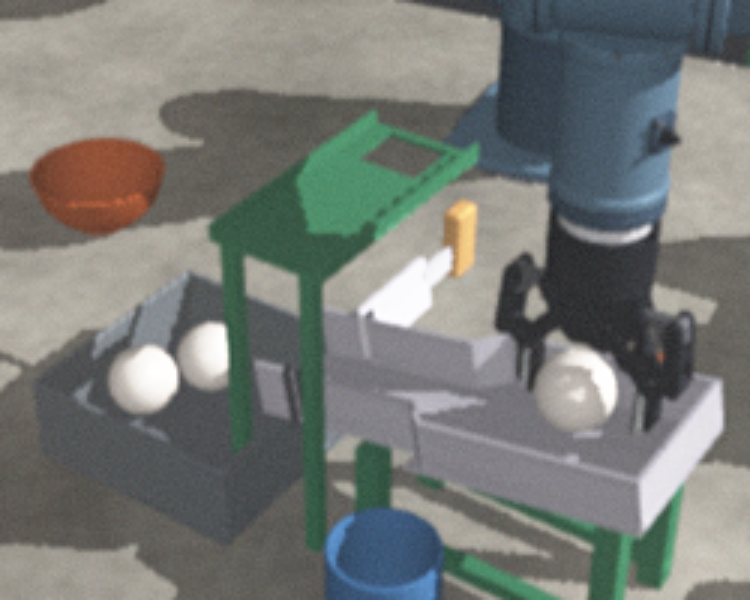

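The second ball is in the tub, and the nudged one rests against the downhill finger. I'll ease it part-way down to keep its run slow, then lift straight off.

Request:
drive_tool([
  [[0,0,0],[0,-0.005,-0.001],97],
  [[0,0,0],[0,-0.013,0],97],
  [[0,0,0],[0,-0.021,0.002],97],
  [[0,0,0],[0,-0.028,0.004],97],
  [[0,0,0],[0,-0.03,0.004],97],
  [[0,0,0],[0,-0.03,0.004],97],
  [[0,0,0],[0,-0.03,-0.01],100],
  [[0,0,0],[0,-0.03,-0.04],100],
  [[0,0,0],[0,-0.03,-0.085],100],
  [[0,0,0],[0,-0.03,-0.12],100],
  [[0,0,0],[0,-0.03,-0.13],100],
  [[0,0,0],[0,-0.03,-0.13],100],
  [[0,0,0],[0,-0.03,-0.13],100],
  [[0,0,0],[0,-0.03,-0.13],100],
  [[0,0,0],[0,-0.03,-0.13],100],
  [[0,0,0],[0,-0.03,-0.13],100],
  [[0,0,0],[0,-0.03,-0.13],100],
])

```text
time: 13.15
tool_pos: [0.6361, 0.2105, 0.2699]
eef_rot: [0.084, 0.996, -0.0, -0.001]
wrist_force: [-0.6, 0.2, -0.5]
width: 0.0853
```

```bash
python3 - <<'E'
from h import *
st()
p,d=robot.grab_frame("wrist");cv2.imwrite("pics/w9.png",p[:,:,::-1])
p,d=robot.grab_frame("scene");cv2.imwrite("pics/c9.png",cv2.resize(p[150:350,200:450,::-1],None,fx=3,fy=3))
E
```

```text
13.15 rig tcp [-0.0262  0.0909  0.2699] F [-0.6  0.2 -0.5] w 0.0853 q [ 0.15  0.46  1.15  0.    1.53 -1.25]
```

View pics/c9.png

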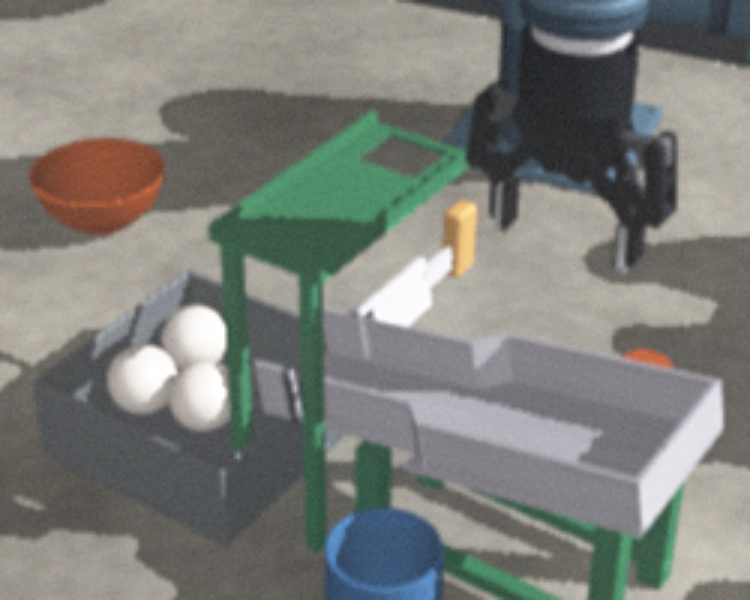

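Request:
drive_tool([
  [[0,0,0],[0,0,0],100],
  [[0,0,0],[0,0,0],100],
  [[0,0,0],[0,0,0],100],
  [[0,0,0],[0,0,0],100],
  [[0,0,0],[0,0,0],100],
  [[0,0,0],[0,0,0],100],
  [[0,0,0],[0,0,0],100],
  [[0,0,0],[0,0,0],100],
])

```text
time: 14.05
tool_pos: [0.6363, 0.2105, 0.2707]
eef_rot: [0.084, 0.996, 0.0, -0.0]
wrist_force: [-0.2, 0.6, 1.0]
width: 0.0855
```

```bash
python3 - <<'E'
from h import *
p,d=robot.grab_frame("scene");cv2.imwrite("pics/c10.png",p[:,:,::-1])
a=cv2.imread("pics/scene0.png");d0=np.load("pics/scene0.npy")
def grip(im,d):
    h=cv2.cvtColor(im,cv2.COLOR_BGR2HSV)[190:270,310:370]
    m=cv2.inRange(h,(12,110,120),(28,255,255));v,u=np.nonzero(m)
    X=np.array([toR(P,world("scene",d,uu+310,vv+190)) for uu,vv in zip(u,v)]);X=X[(X[:,2]>.09)&(X[:,2]<.18)]
    return np.median(X,0).round(4),len(X),u.mean()+310,v.mean()+190
g0=grip(a,d0);g1=grip(p[:,:,::-1],d);print(g0,g1)
for s in(.08,.085,.09):print(s,proj("scene",W(P,(-.1-s,-.09,.136)))-proj("scene",W(P,(-.101,-.09,.136))))
E
```

```text
(array([-0.0915, -0.0802,  0.149 ]), 163, np.float64(334.3658536585366), np.float64(243.8109756097561)) (array([-0.1801, -0.0808,  0.1488]), 140, np.float64(352.97872340425533), np.float64(227.9290780141844))
0.08 [ 16.79962881 -14.17172172]
0.085 [ 17.81660762 -15.0296181 ]
0.09 [ 18.82832939 -15.88307977]
```

View pics/c10.png

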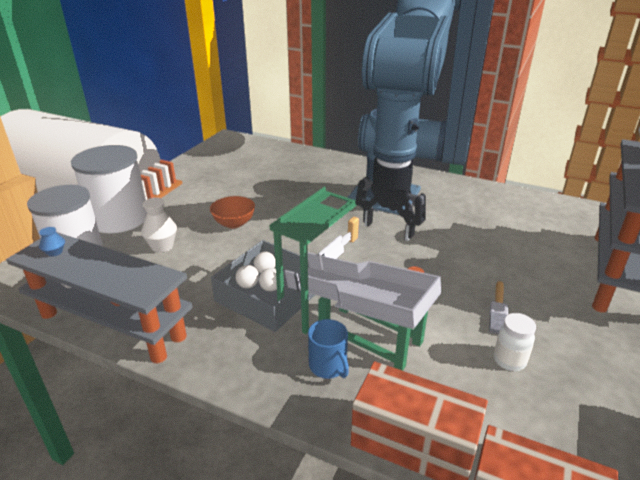

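The three balls lie in the tub at (247,277), (265,262) and (268,280). The gate has moved about 89 mm (18.6 px) from where it started, which puts it at the stop. The bystanders in view look unmoved.

```bash
python3 -c "
from rig import robot
print(robot.finish_job())"
```

```text
the job is handed in; nothing more can be done
None
```

All three balls are in the tub, the gate is open at its end stop, and the job was handed in at about 14 s of the 51 s allowed.

- **Gate:** I gripped it with the tool leaning 33° and drew it out. That is 2° less than the 35 to 45° you suggested, because of the wrist joint's range. It reached the stop with about 70 N at the wrist, and the front ball rolled into the tub.
- **Jam:** I straddled the near ball with open fingers and pushed it about 65 mm uphill, and the far ball rolled out. I then eased the near ball part-way down and lifted the fingers off, and it followed. No ball was lifted out of the chute.

**Last checks:**
- The final scene picture shows all three balls at rest in the tub, the chute empty and the arm clear.
- Gate travel came out at about 89 mm by all measures (arm position, image shift and depth). With the gate starting about 1 mm open, that is consistent with the 90 mm stop.
- The bowl, vase, mug, jar and brush look unmoved by eye. The kiln post is mostly hidden behind the rig in that last view, but the visible part is where it started.
- No check failed. The rig fit left errors of up to about 2 to 3 pixels (a few mm), which the clearances covered.

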